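Free a seized canister cap

TASK

The black cap of the fixed metal canister has seized. Break it loose with a short hard twist anticlockwise (seen from above), then turn it on, easily, until you feel it come up against its stop, lift it straight off and set it down gently, right way up, near the middle of the steel tray. Do not pull at it while it is still locked, do not press or force it hard against the canister or its stop, and leave the other things on the bench alone.

Things in the scene. Friction and masses are not known exactly. Their poses are not given: they have to be found in the camera images.
- canister: steel canister, 72 mm across, 100 mm high, upright on a 110 x 110 x 10 mm aluminium base plate, fixed to the bench. Origin at the centre of the plate's underside, z up, on the cap's axis. Its top 24 mm is an open neck with two inward lips (bore 42 mm) that lock the cap's lugs like a bayonet. More than 50 N between cap and canister harms the neck
- rim (a point): centre of the canister's top rim, 100 mm above the bench; the cap's head rests on it. The neck was set at any angle: its lips end, and the cap comes free, 83 to 134 degrees from the start; nothing outside shows where. There a stop halts the cap: it is felt, and at the stop and up to 6 degrees before it the cap lifts straight out
- cap: black round ribbed cap, loose, 150 g: head 56 mm across, 28 mm high; below it a metal plug, 39 mm across, 18 mm long, 1.5 mm play all round, with two lugs along the cap's +x and -x at its lower end (52 mm over the lugs, 14 mm wide, 6 mm high). Origin at the centre of the plug's underside. At the start its x axis is 105 degrees clockwise of the canister's
- cap_top (a point): centre of the cap's flat top, 46 mm above the cap's origin. On it lies a thin plain metal bar (48 x 6 x 2 mm) along the cap's x axis, over the lugs
- cap_lug (a point): point on the cap 20 mm along its +x, 18 mm above its origin. The cap turns off anticlockwise (positive about z), in more than one grasp: some 5 degrees of slack, then stuck (0.8 N m, eased by 35 degrees), then light up to the stop; it stays where left. For the break close gently (20 N), centred, then firm up to 70-80 N; then regrasp with 20 N, which slips at the stop (0.3 N m) before it harms
- tray: square steel tray, 130 x 130 mm, rim 14 mm high, walls and floor 3 mm thick; fixed. Origin at the centre of its underside. (Behind and right of the work stands furniture: a vacuum line up to 0.36 m high right of y = -0.25, a power strip and cases beyond x = 0.6)
- oring_jar: bystander: white jar with a black lid, 54 mm across, 70 mm high
- grease_tin: bystander: flat round tin, 56 mm across, 24 mm high
- hexkey_set: bystander: folding hex key set, 95 mm long
Things that resemble listed ones, but are neither listed nor needed, are in the scene too. Leave any red look-alike of the cap alone.

How it is judged:
On the way, in this order (a step that is already met when the one before it is completed fails the run):
1. the cap is broken loose: turned anticlockwise by at least 35 degrees, still seated on the rim (x of cap_lug in the frame of canister above 0.0068 m and z of cap_lug in the frame of canister below 0.106 m), for 0.1 s.
2. the cap is turned on by at least 65 degrees in all, still seated on the rim (x of cap_lug in the frame of canister above 0.0153 m and z of cap_lug in the frame of canister below 0.106 m), for 0.1 s.
3. the cap is lifted clear of the neck, upright (z of cap in the frame of canister above 0.105 m and angle between cap's own z axis and vertical below 0.3 rad), for 0.1 s.
At the end, for the whole second after the job is handed in: The cap stands right way up (within 0.15 rad) and at rest on the floor of the tray, its axis within 45 mm of the tray's centre, released (horizontal distance between cap and tray below 0.045 m and z of cap in the frame of tray below 0.008 m and angle between cap's own z axis and vertical below 0.15 rad and linear speed of cap below 0.02 m/s); the robot touches nothing.
It fails at once if the cap is forced against the canister (neck, lips or stop) with more than 50 N (contact force between cap and canister above 50 N).
It fails at once if the cap is dropped or banged into the tray (more than 40 N) (contact force between cap and tray above 40 N).
It fails at once if a bystander is moved by more than 25 mm (distance of any of oring_jar, grease_tin, hexkey_set from where it was at the start of the episode above 0.025 m).
It also fails if it takes over 72 s, if anything falls off the work surface, if the arm or the gripper's body presses on something with over 40 N, if the wrist force passes 120 N, or if a joint passes its speed limit or range.

ROBOT

A 7-joint arm with a two-finger parallel gripper is mounted at the origin on a cart in front of the work surface, level with it; the furniture and walls round the work are solid. World frame = base frame: x ahead of the robot, y to its left, z up, the work surface at z = 0. Lengths are in m, angles in rad, forces in N, time in s.
With the tool pointing down it reaches from about 0.425 to 1.025 m from the base axis. Payload 3.6 kg.
Tool frame: the origin (TCP) lies at the very end of the fingers, on their centre line; the grasp point (between the pads) lies 19 mm behind it (hold_point_z is the distance from the TCP to the grasp point, in m); z points along the fingers, y is the line along which they close (so a half turn about z gives the same grasp; the last joint's range is limited). The gripper opens to 85 mm and grips with 20 to 120 N. Pads are 22 mm wide; open, the fingers measure 114 mm over their backs; the gripper's body (76 mm by 85 mm) begins 54 mm behind the grasp point. The pads swing forward as they close: fully open they stand 13 mm farther back than shut.
Start: joints at [1.067, 0.591, 0.048, 1.609, -0.033, 0.943, -0.034], TCP at [0.289, -0.665, 0.231] pointing down, gripper open.
Joint ranges: [-2.69, 2.69], [-0.47, 2.24], [-1.27, 1.36], [0.19, 2.51], [-1.53, 4.68], [0.08, 2.07], [-3.09, 3.09]. Speed limits (rad/s): [2.57, 2.57, 3.14, 3.14, 3.14, 3.14, 3.14].

INTERFACE

Orientations are given as a 3x3 rotation matrix whose columns are the frame's x, y, z axes.
In Python, from rig import * gives the robot as it stands.
- The arm moves only by the shell command python3 -m pendant 'ROWS' [FORCE]. ROWS is text: rows parted by semicolons, each of 7 numbers parted by spaces: the closure, from 0 (fully open) to 1 (shut), then the shift along the tool's x, y, z in m, then the turn, a rotation vector about the tool's x, y, z in rad. A call has 1 to 10 rows; each row is the pose to reach, as a shift and turn from the pose commanded when the call began, along the tool's axes at that moment; what a row does not reach only later rows make up. A row lasts 1/10 s, in which the tool goes at most 50 mm and 8.59 degrees, less where a joint would pass 70% of its speed; a pose out of reach is approached as far as the arm can. A call with a gripper value outside its range is refused whole. The fingers move at their own pace and stop on an object; FORCE is the grip in N (left out, the last holds). Time passes only in rows, so rows that repeat a pose let the fingers close. It gives the time, the measured TCP pose, the force, the opening and the grip force at its end, in the units of the state.
- state(): the state, without advancing time (a new reading comes with each control period).
- grab_frame(name): name is "scene" or "top" or "wrist"; returns a dict with "frame" (384x512x3 uint8, red, green, blue), "mtx" (3x3 intrinsics, pixels), "camera_from_world" (4x4, takes a point from world to camera coordinates); the wrist camera has in their place "mount" (4x4, takes a point from camera to tool coordinates, whose origin is the TCP and whose axes are the flange's). Camera axes: x right, y up, looking along -z (the intrinsics and any distortion apply to the point x, -y, -z); pixel columns grow to the right and rows downward; lengths in m; the calibration is good to about 2 mm. A picture is of the moment at which its call begins: read the wrist's pose just before it. There is no depth.
- hand_in(): hands the job in; it is judged then, once.
The state is a dict: "clock": time; "qpos": joint angles; "joint_vel": joint speeds; "tau": joint torques, N m; "eef_pos": TCP position; "eef_rot": TCP orientation; "wrist_force": force on the tool from outside, world axes, zero at the start; "ft_torque": the same for the moment, N m; "grip_width": finger opening in m; "finger_force": force on a finger pad.
Only numpy, scipy, OpenCV 4.12 (cv2) and the standard library are available. Lean on these libraries where they do the work, as an engineer would, in place of code of your own. Each camera call takes 0.05 s, during which the arm holds its last target. There are 200 camera calls.

## Working session

There is one attempt and no reset: what is moved stays moved. The work goes in short steps, Python scripts to look and compute and a shell command to move; the robot and the scene stay as the last step left them, time stands still between calls to the robot, and variables do not carry over. Pictures are saved under pics/ and viewed, at most 10 in all, crops included, and the job is handed in when it is done.

```bash
mkdir -p pics; ls
python3 - <<'E'
from rig import *
import cv2,numpy as np
s=state(); print({k:np.round(v,3).tolist() for k,v in s.items()})
for n in("scene","top"):
    f=grab_frame(n); cv2.imwrite(f"pics/{n}0.png",cv2.resize(f["frame"][:,:,::-1],(784,588),interpolation=cv2.INTER_CUBIC)); print(n,np.round(f["mtx"],2).tolist(),np.round(f["camera_from_world"],4).tolist(),[k for k in f])
E
```

```text
pics
{'clock': 0.0, 'qpos': [1.068, 0.592, 0.048, 1.61, -0.033, 0.943, -0.034], 'joint_vel': [0.001, 0.001, -0.001, 0.001, 0.0, -0.001, -0.001], 'tau': [0.0, -54.869, 1.546, -19.812, 0.009, 0.009, 0.0], 'eef_pos': [0.289, -0.664, 0.23], 'eef_rot': [[0.917, 0.399, -0.001], [0.399, -0.917, 0.002], [-0.0, -0.002, -1.0]], 'wrist_force': [-0.205, -0.825, 1.415], 'ft_torque': [0.016, 0.014, -0.014], 'finger_force': 0.0, 'grip_width': 0.085}
scene [[426.74, 0.0, 252.22], [0.0, 426.74, 184.92], [0.0, 0.0, 1.0]] [[-0.6269, -0.7791, -0.0048, 0.3813], [0.5063, -0.412, 0.7575, -0.3383], [-0.5921, 0.4725, 0.6528, -0.8738], [0.0, 0.0, 0.0, 1.0]] ['frame', 'mtx', 'camera_from_world']
top [[497.21, 0.0, 252.89], [0.0, 497.21, 193.4], [0.0, 0.0, 1.0]] [[0.0948, -0.9955, -0.0006, 0.004], [0.9674, 0.092, 0.2361, -0.6126], [-0.235, -0.023, 0.9717, -1.0916], [0.0, 0.0, 0.0, 1.0]] ['frame', 'mtx', 'camera_from_world']
```

View pics/scene0.png

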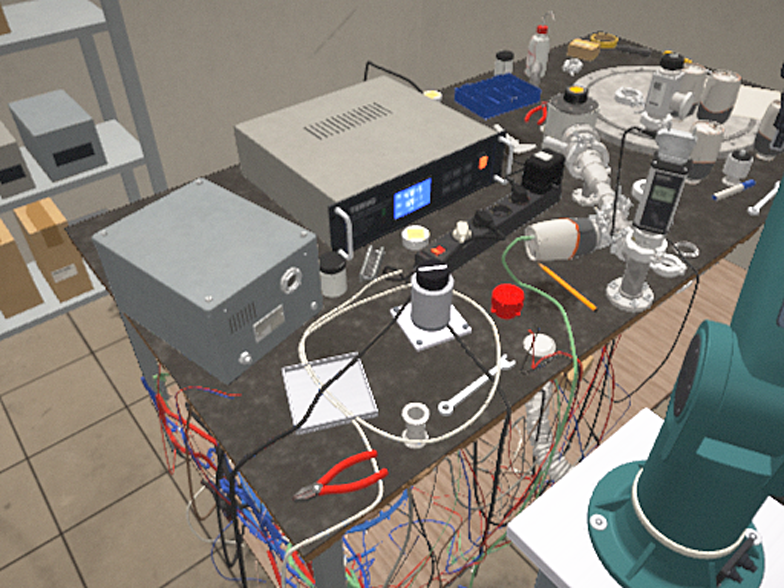

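View pics/top0.png

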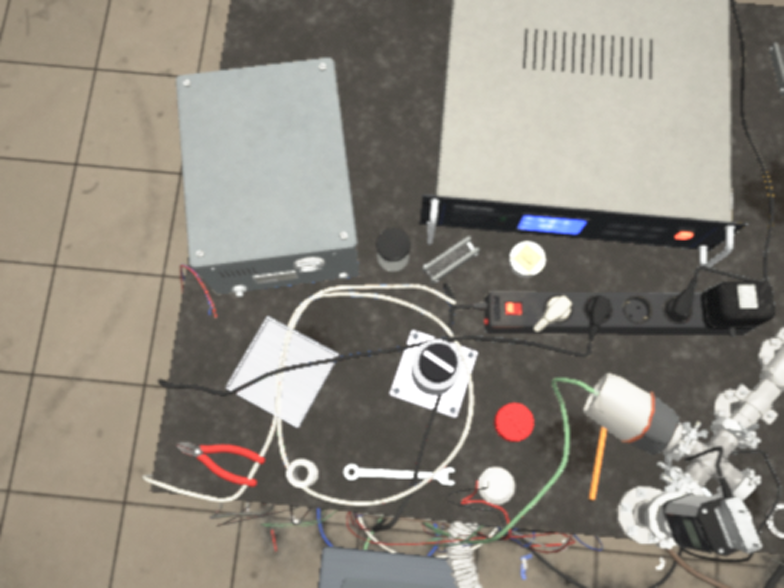

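The scene picture shows the canister with its black cap at scene (433,275), top (438,358), with a light bar on it, and the tray at top (283,370). These could be taken for the cap:
- black cap on the canister, top (438,358): chosen
- red look-alike, top (514,421)
- black lid of the jar, top (393,246)
- round white things, top (302,472) and (496,485)

Next I'll take a close crop.

```bash
cat > h.py <<'E'
from rig import *
import cv2,numpy as np
def ray(f,u,v,z):
    M=f["camera_from_world"];R=M[:3,:3];t=M[:3,3];K=f["mtx"]
    d=np.array([(u-K[0,2])/K[0,0],-(v-K[1,2])/K[1,1],-1.]);C=-R.T@t;d=R.T@d
    return C+d*(z-C[2])/d[2]
def proj(f,p):
    M=f["camera_from_world"];c=M[:3,:3]@np.asarray(p)+M[:3,3];K=f["mtx"]
    return np.array([K[0,0]*c[0]/-c[2]+K[0,2],K[1,1]*-c[1]/-c[2]+K[1,2]])
E
python3 - <<'E'
from h import *
t=grab_frame("top");s=grab_frame("scene")
np.save("top.npy",t["frame"]);np.save("scene.npy",s["frame"])
a=t["frame"][210:280,250:317];b=s["frame"][160:230,245:312]   # cap
c=t["frame"][200:285,140:230]
a=cv2.resize(a,None,fx=5.8,fy=5.8,interpolation=3);b=cv2.resize(b,None,fx=5.8,fy=5.8,interpolation=3)
cv2.imwrite("pics/crop1.png",np.hstack([a,b])[:,:,::-1])
for n,f,u,v in(("top",t,438,354),("scene",s,433,267)): print(n,ray(f,u/1.53125,v/1.53125,.128).round(4))
for u,v in((266,318),(341,352),(300,426),(228,388)): print(ray(t,u/1.53125,v/1.53125,.014).round(4))
E
```

```text
top [ 0.5184 -0.0196  0.128 ]
scene [ 0.511 -0.024  0.128]
[0.5697 0.253  0.014 ]
[0.5264 0.1276 0.014 ]
[0.4054 0.1781 0.014 ]
[0.453  0.2974 0.014 ]
```

View pics/crop1.png

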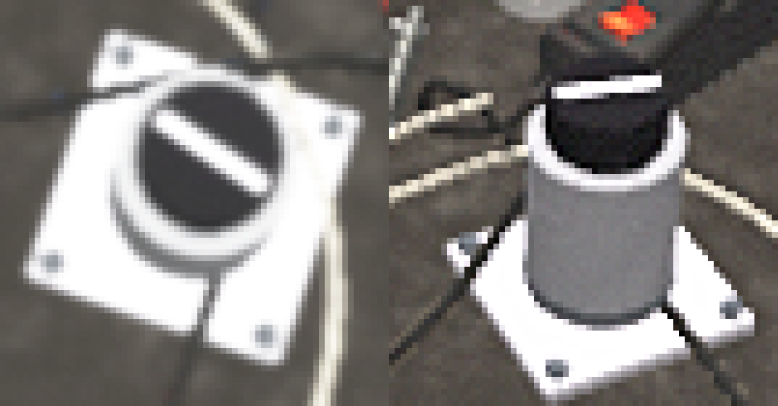

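The crop shows the black cap with its light bar seated in the canister. The bar's centre is at crop (210,152) in the top view and (607,86) in the scene view, so this is the right object.

Run:
```python
from h import *
t=grab_frame("top");s=grab_frame("scene")
T=lambda u,v:(u/5.8+250-.4,v/5.8+210-.4); S=lambda u,v:((u-389)/5.8+245-.4,v/5.8+160-.4)
print("bar",ray(t,*T(210,152),.1285),ray(s,*S(607,85),.1285))
e=[ray(t,*T(155,117),.1285),ray(t,*T(264,187),.1285)];print(e,np.degrees(np.arctan2(*(e[1]-e[0])[1::-1])))
pl=np.array([ray(t,*T(*p),.01) for p in((105,30),(360,108),(278,362),(25,275))]);print("plate",pl.round(4),pl.mean(0))
x=state();R=x["eef_rot"];p=x["eef_pos"]
print("up then delta in tool", R.T@(np.array([.515,-.021,.43])-p),p)
```

```text
bar [ 0.50810865 -0.01991136  0.1285    ] [ 0.51188249 -0.02268671  0.1285    ]
[array([0.51942543, 0.0018172 , 0.1285    ]), array([ 0.49682178, -0.04114054,  0.1285    ])] -117.75260464297342
plate [[ 0.5746  0.0223  0.01  ]
 [ 0.5516 -0.0871  0.01  ]
 [ 0.443  -0.0607  0.01  ]
 [ 0.4687  0.0462  0.01  ]] [ 0.50947973 -0.01984689  0.01      ]
up then delta in tool [ 0.46401165 -0.50040422 -0.19877983] [ 0.28875877 -0.66473449  0.23088841]
```

```bash
python3 -m pendant '0 0 0 -0.05 0 0 0; 0 0 0 -0.10 0 0 0; 0 0 0 -0.15 0 0 0; 0 0 0 -0.2 0 0 0; 0 0 0 -0.22 0 0 0; 0 0.03 -0.033 -0.22 0 0 0; 0 0.064 -0.069 -0.22 0 0 0.1; 0 0.098 -0.105 -0.22 0 0 0.2; 0 0.132 -0.141 -0.22 0 0 0.3; 0 0.166 -0.177 -0.22 0 0 0.4'
python3 - <<'E'
from h import *
x=state();R=x["eef_rot"];p=x["eef_pos"]
print(p,x["qpos"],np.degrees(np.arctan2(R[1,0],R[0,0])),"d",R.T@(np.array([.5095,-.0205,.42])-p))
E
```

```text
clock: 1.3
eef_pos: [0.3709, -0.4344, 0.4514]
eef_rot: [[1.0, 0.006, 0.0], [0.006, -1.0, -0.0], [0.0, 0.0, -1.0]]
wrist_force: [1.7, -0.2, -0.6]
grip_width: 0.0856
finger_force: 0.0
[ 0.37089483 -0.43439961  0.4513545 ] [ 0.73584418  0.20593001  0.06048568  1.6832411  -0.01320266  1.2525588
 -0.76607986] 0.31704778505352177 d [ 0.14088377 -0.41312813  0.03137354]
```

```bash
python3 -m pendant '0 0.016 -0.046 0 0 0 0.03; 0 0.031 -0.092 0 0 0 0.06; 0 0.047 -0.138 0 0 0 0.1; 0 0.063 -0.184 0 0 0 0.15; 0 0.078 -0.230 0 0 0 0.2; 0 0.094 -0.276 0 0 0 0.25; 0 0.11 -0.322 0 0 0 0.3; 0 0.125 -0.368 0 0 0 0.3; 0 0.141 -0.413 0.03 0 0 0.3; 0 0.141 -0.413 0.07 0 0 0.3'; python3 -m pendant '0 0 0 0.05 0 0 0; 0 0 0 0.1 0 0 0; 0 0 0 0.13 0 0 0; 0 0 0 0.13 0 0 0;0 0 0 0.13 0 0 0' >/dev/null
python3 - <<'E'
from h import *
x=state();R=x["eef_rot"];p=x["eef_pos"]
print(p,x["qpos"],x["clock"],np.degrees(np.arctan2(R[1,0],R[0,0])),"d",R.T@(np.array([.5095,-.0205,.2])-p))
f=grab_frame("wrist");print(f["mtx"],f["mount"].round(4),[k for k in f])
cv2.imwrite("pics/w1.png",f["frame"][:,:,::-1])
# predicted cap_top pixel
W=np.eye(4);W[:3,:3]=R;W[:3,3]=p;f["camera_from_world"]=np.linalg.inv(W@f["mount"]);print(proj(f,[.5095,-.0205,.128]))
E
```

```text
clock: 2.3
eef_pos: [0.5112, -0.0148, 0.3838]
eef_rot: [[0.961, -0.276, 0.01], [-0.277, -0.961, 0.004], [0.009, -0.006, -1.0]]
wrist_force: [1.1, -0.7, -1.5]
grip_width: 0.0855
finger_force: 0.0
[ 0.50797003 -0.02211329  0.25182301] [ 0.15511686  0.3028295  -0.24941645  2.06203009  0.10393002  0.78810202
 -2.01783273] 2.8 -16.6295303605951 d [ 0.00099727 -0.00197772  0.05182337]
[[331.80701191   0.         256.68774325]
 [  0.         331.80701191 196.12564528]
 [  0.           0.           1.        ]] [[ 5.000e-04  9.606e-01  2.779e-01  7.050e-02]
 [ 1.000e+00 -7.000e-04  6.000e-04  3.000e-04]
 [ 7.000e-04  2.779e-01 -9.606e-01 -1.422e-01]
 [ 0.000e+00  0.000e+00  0.000e+00  1.000e+00]] ['frame', 'mtx', 'mount']
[254.1790102  187.47813621]
```

View pics/w1.png

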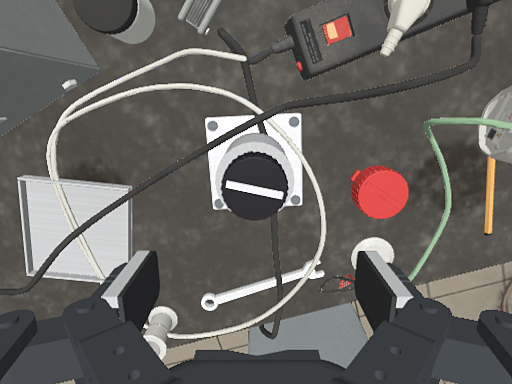

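The wrist view shows the black cap with its bar, centred at about (254.5,189) against a predicted (254.2,187.5). The tray is at the left, (75,230), and the red look-alike at (380,192) stays clear. I'll go down and refine.

```bash
python3 -m pendant '0 0.001 -0.002 0.05 0 0 0; 0 0.001 -0.002 0.09 0 0 0; 0 0.001 -0.002 0.09 0 0 0; 0 0.001 -0.002 0.09 0 0 0' >/dev/null
cat > m.py <<'E'
from h import *
def wrist(name=None):
    x=state();R=x["eef_rot"];p=x["eef_pos"];f=grab_frame("wrist")
    W=np.eye(4);W[:3,:3]=R;W[:3,3]=p;f["camera_from_world"]=np.linalg.inv(W@f["mount"])
    if name: cv2.imwrite(name,f["frame"][:,:,::-1])
    return x,R,p,f
def bar(f,z,g,rad=60):
    im=f["frame"];u,v=proj(f,g);m=np.zeros(im.shape[:2],np.uint8);cv2.circle(m,(int(u),int(v)),rad,255,-1)
    w=((im.min(2)>170)&(m>0)).astype(np.uint8)
    n,l,st,c=cv2.connectedComponentsWithStats(w)
    for i in range(1,n):
        if st[i,4]>60:
            (cx,cy),wh,a=cv2.minAreaRect(np.argwhere(l==i)[:,::-1].astype(np.float32));b=cv2.boxPoints(((cx,cy),wh,a))
            A=[ray(f,*q,z) for q in b];e=max((A[1]-A[0],A[2]-A[1]),key=np.linalg.norm)
            print("bar",(cx,cy),wh,ray(f,cx,cy,z).round(4),"len",np.linalg.norm(e).round(4),"deg",np.degrees(np.arctan2(e[1],e[0])).round(1)%180)
E
python3 - <<'E'
from m import *
x,R,p,f=wrist("pics/w2.png")
print(p,R.round(3).tolist(),x["clock"],x["wrist_force"]);print(proj(f,[.5095,-.0205,.128]))
bar(f,.130,[.5095,-.0205,.128])
E
```

```text
[ 0.51058677 -0.02045646  0.16305858] [[0.958, -0.286, 0.003], [-0.286, -0.958, -0.0], [0.002, -0.001, -1.0]] 3.25 [-0.19712459  0.22135438  0.16652457]
[257.04041033 230.18316768]
bar (258.3722229003906, 204.7357177734375) (69.49623107910156, 114.93125915527344) [ 0.5245 -0.0258  0.13  ] len 0.0618 deg 74.0
bar (256.7884521484375, 233.05770874023438) (83.54546356201172, 10.786385536193848) [ 0.5086 -0.0201  0.13  ] len 0.0474 deg 61.3
```

```bash
python3 -m pendant '0 -0.0016 0.0002 0.02 0 0 0; 0 -0.0016 0.0002 0.04 0 0 0; 0 -0.0016 0.0002 0.05 0 0 0; 0 -0.0016 0.0002 0.056 0 0 0; 0 -0.0016 0.0002 0.061 0 0 0; 0 -0.0016 0.0002 0.061 0 0 0;0 -0.0016 0.0002 0.061 0 0 0' 20; python3 -c "
from h import *
print(state()['eef_pos'],state()['qpos'])"
```

```text
clock: 4.0
eef_pos: [0.5079, -0.0202, 0.1008]
eef_rot: [[0.958, -0.286, 0.001], [-0.286, -0.958, -0.0], [0.001, -0.0, -1.0]]
wrist_force: [0.6, -0.6, -0.2]
grip_width: 0.0855
finger_force: 0.0
[ 0.50793064 -0.02021285  0.10080126] [ 0.08471626  0.53322821 -0.17888232  2.18243959  0.2137682   0.44080835
 -2.12456894]
```

```bash
python3 -m pendant '0.2 0.001 0 0 0 0 0; 0.4 0.001 0 0 0 0 0; 0.6 0.001 0 0 0 0 0; 0.6 0.001 0 0 0 0 0; 0.6 0.001 0 0 0 0 0; 0.6 0.001 0 0 0 0 0; 0.6 0.001 0 0 0 0 0; 0.6 0.001 0 0 0 0 0' 20; python3 -c "
from h import *
x=state();print(x['eef_pos'],x['ft_torque'],x['eef_rot'].T@x['wrist_force'])"
```

```text
clock: 4.8
eef_pos: [0.5089, -0.0205, 0.1008]
eef_rot: [[0.958, -0.286, 0.001], [-0.286, -0.958, -0.0], [0.001, -0.0, -1.0]]
wrist_force: [-0.3, -1.1, 6.1]
grip_width: 0.0552
finger_force: 20.9
[ 0.50886963 -0.02054727  0.10076642] [-0.03041941  0.10659466  0.03741261] [ 0.04342578  1.09381339 -6.05154376]
```

```bash
python3 -m pendant '0.6 0 0 0 0 0 0; 0.6 0 0 0 0 0 0; 0.6 0 0 0 0 0 0; 0.6 0 0 0 0 0 0; 0.6 0 0 0 0 0 0' 76; python3 -c "
from h import *
x=state();print(x['eef_pos'],x['ft_torque'],x['eef_rot'].T@x['wrist_force'])"
```

```text
clock: 5.3
eef_pos: [0.5089, -0.0205, 0.1012]
eef_rot: [[0.958, -0.286, 0.001], [-0.286, -0.958, -0.0], [0.001, -0.0, -1.0]]
wrist_force: [-1.1, -0.6, 9.5]
grip_width: 0.0542
finger_force: 77.9
[ 0.50889156 -0.02050679  0.10115749] [-0.06490774  0.3489828  -0.00117706] [-0.91253242  0.87166041 -9.54073213]
```

```bash
python3 -m pendant '0.6 0 0 0 0 0 -0.14; 0.6 0 0 0 0 0 -0.28; 0.6 0 0 0 0 0 -0.42; 0.6 0 0 0 0 0 -0.56; 0.6 0 0 0 0 0 -0.70; 0.6 0 0 0 0 0 -0.8;0.6 0 0 0 0 0 -0.8;0.6 0 0 0 0 0 -0.8'
python3 - <<'E'
from m import *
x,R,p,f=wrist("pics/w3.png")
print(p,x['ft_torque'],R.T@x['wrist_force'],np.degrees(np.arctan2(R[1,0],R[0,0])),x["qpos"][6]);bar(f,.130,[.509,-.0203,.129],50)
t=grab_frame("top");bar(t,.129,[.509,-.0203,.129],20)
E
```

```text
clock: 6.1
eef_pos: [0.5086, -0.0198, 0.1012]
eef_rot: [[0.872, 0.49, 0.001], [0.49, -0.872, 0.0], [0.001, 0.0, -1.0]]
wrist_force: [-2.5, 0.8, 9.8]
grip_width: 0.0538
finger_force: 78.4
[ 0.50858151 -0.01979589  0.10115639] [0.27505068 0.45951981 0.25430355] [-1.806208   -1.96654591 -9.762862  ] 29.33662761673138 -1.559180582679644
bar (257.4208984375, 290.0289611816406) (99.63673400878906, 14.45873737335205) [ 0.5085 -0.0203  0.13  ] len 0.0385 deg 107.2
bar (286.55975341796875, 250.31544494628906) (7.855525970458984, 26.972150802612305) [ 0.4766 -0.024   0.129 ] len 0.0586 deg 98.0
```

```bash
python3 -m pendant '0.3 0 0 0 0 0 -0.8; 0.1 0 0.0 0 0 0 0; 0.1 0 0.0 0 0 0 0' 20 >/dev/null 2>&1; python3 -c "
from h import *
x=state();R=x['eef_rot'];print(x['clock'],x['eef_pos'],np.degrees(np.arctan2(R[1,0],R[0,0])),x['grip_width'],x['finger_force'],x['wrist_force'],x['ft_torque'])"
```

```text
6.5 [ 0.50815572 -0.02059351  0.10009545] 29.192569415925522 0.07688168746387689 0.0 [ 0.8057626  -0.04723757  0.01212172] [-0.04252925  0.01527885  0.03476683]
```

My first row carried a stray turn. It was limited to one step and has been reversed, and the fingers are open. Now I'll close gently again.

```bash
python3 -m pendant '0.3 0.0005 0 0 0 0 0; 0.6 0.0005 0 0 0 0 0; 0.6 0.0005 0 0 0 0 0; 0.6 0.0005 0 0 0 0 0; 0.6 0.0005 0 0 0 0 0; 0.6 0.0005 0 0 0 0 0' 20
python3 - <<'E'
from m import *
x,R,p,f=wrist()
print(p,x['ft_torque'],R.T@x['wrist_force'],np.degrees(np.arctan2(R[1,0],R[0,0])),x["qpos"][6]);bar(f,.130,[.509,-.0203,.129],50)
E
```

```text
clock: 7.1
eef_pos: [0.5088, -0.0204, 0.1]
eef_rot: [[0.873, 0.488, -0.0], [0.488, -0.873, 0.0], [-0.0, -0.0, -1.0]]
wrist_force: [2.2, -0.7, -5.7]
grip_width: 0.0554
finger_force: 23.7
[ 0.50879565 -0.02043174  0.10000622] [-0.11759485 -0.31271654 -0.04021583] [1.61559862 1.66850384 5.69625841] 29.207107678684654 -1.5608349109205362
bar (256.21453857421875, 287.53131103515625) (99.57259368896484, 14.86473274230957) [ 0.5101 -0.0196  0.13  ] len 0.0379 deg 109.9
```

```bash
cat > q.py <<'E'
from m import *
x,R,p,f=wrist()
print(p,"T",x['ft_torque'].round(3),"F",(R.T@x['wrist_force']).round(2),"yaw",np.degrees(np.arctan2(R[1,0],R[0,0])).round(2),x["qpos"][6],x["grip_width"],x["clock"]);bar(f,.130,[.509,-.0203,.129],50)
E
python3 -m pendant '0.6 0 0 0.0003 0 0 -0.1; 0.6 0 0 0.0003 0 0 -0.2; 0.6 0 0 0.0003 0 0 -0.3; 0.6 0 0 0.0003 0 0 -0.4; 0.6 0 0 0.0003 0 0 -0.48; 0.6 0 0 0.0003 0 0 -0.48' >/dev/null; python3 q.py
```

```text
[ 0.50862306 -0.02013988  0.1001602 ] T [0.016 0.045 0.005] F [-0.28  0.08  0.48] yaw 56.73 -1.2064888885795813 0.05553763306316538 7.75
bar (257.1899719238281, 287.66998291015625) (99.56063842773438, 14.566399574279785) [ 0.5096 -0.0191  0.13  ] len 0.038 deg 137.7
```

```bash
python3 -m pendant '0.6 0 0 0 0 0 -0.05; 0.6 0 0 0 0 0 -0.1; 0.6 0 0 0 0 0 -0.15; 0.6 0 0 0 0 0 -0.2; 0.6 0 0 0 0 0 -0.2' >/dev/null; python3 q.py;python3 -m pendant '0.6 0 0 0 0 0 -0.05; 0.6 0 0 0 0 0 -0.1; 0.6 0 0 0 0 0 -0.15; 0.6 0 0 0 0 0 -0.2; 0.6 0 0 0 0 0 -0.2' >/dev/null; python3 q.py
```

```text
[ 0.50883463 -0.02017323  0.10013081] T [0.049 0.009 0.009] F [-0.32  0.35  0.14] yaw 68.1 -1.0556646746768419 0.05572432710247334 8.3
bar (257.17999267578125, 287.7399597167969) (99.56063842773438, 14.424979209899902) [ 0.5095 -0.019   0.13  ] len 0.038 deg 149.0
[ 0.50845237 -0.02255558  0.10025902] T [-0.995  0.323 -0.512] F [-5.07 -0.44 -5.16] yaw 79.3 -0.9027334041016442 0.055205423123540896 8.85
bar (257.47576904296875, 281.9610290527344) (99.85118103027344, 14.44530963897705) [ 0.5094 -0.0188  0.13  ] len 0.0381 deg 154.7
```

The torque jumped to 0.51 N m, and the bar moved only 5.7 degrees while the tool moved 11.2. That is the stop, about 93 degrees from the start. I'll let go to relieve it, recentre, and regrasp gently.

```bash
python3 -m pendant '0.6 0 0 0 0 0 0.05; 0.3 0 0 0 0 0 0.05; 0.1 0 0 0 0 0 0.05; 0.1 0 0 0 0 0 0.05; 0.1 0 0 0 0 0 0.05' >/dev/null; python3 q.py
```

```text
[ 0.50904408 -0.0196508   0.09999193] T [ 0.013 -0.01   0.   ] F [0.15 0.19 0.5 ] yaw 76.82 -0.9390379004301983 0.07692667259454855 9.4
bar (257.4931945800781, 289.09307861328125) (99.95281982421875, 14.02143669128418) [ 0.5095 -0.0189  0.13  ] len 0.0384 deg 150.6
```

```bash
python3 -m pendant '0.3 0 0 0 0 0 0; 0.6 0 0 0 0 0 0; 0.6 0 0 0 0 0 0; 0.6 0 0 0 0 0 0; 0.6 0 0 0 0 0 0; 0.6 0 0 0 0 0 -0.02; 0.6 0 0 0 0 0 -0.04; 0.6 0 0 0 0 0 -0.05; 0.6 0 0 0 0 0 -0.05' 20 >/dev/null; python3 q.py
```

```text
[ 0.50870057 -0.02126858  0.1000831 ] T [-0.385  0.242  0.004] F [-2.89 -0.66 -5.58] yaw 79.63 -0.8996918904128041 0.05490011243313399 10.35
bar (256.96551513671875, 287.1340026855469) (99.94847106933594, 14.001640319824219) [ 0.5091 -0.0196  0.13  ] len 0.0383 deg 153.5
```

```bash
python3 -m pendant '0.6 0 0 -0.001 0 0 0; 0.6 0 0 -0.002 0 0 0; 0.6 0 0 -0.003 0 0 0; 0.6 0 0 -0.003 0 0 0' >/dev/null; python3 q.py
```

```text
[ 0.50811268 -0.02068781  0.10267061] T [-0.375  0.286 -0.097] F [-1.79 -0.83  1.96] yaw 79.63 -0.894553722218725 0.05528319654109499 10.8
bar (257.2257995605469, 287.0194396972656) (99.94624328613281, 14.08288288116455) [ 0.5083 -0.0206  0.13  ] len 0.0392 deg 153.6
```

```bash
python3 -m pendant '0.6 0 0 -0.002 0 0 0; 0.6 0 0 -0.004 0 0 0; 0.6 0 0 -0.006 0 0 0; 0.6 0 0 -0.008 0 0 0; 0.6 0 0 -0.008 0 0 0' >/dev/null; python3 q.py
```

```text
[ 0.50917982 -0.02009189  0.11145576] T [-0.281  0.136 -0.015] F [-1.02 -0.2   0.99] yaw 79.64 -0.8799193266120748 0.055143498949165835 11.35
bar (253.4515838623047, 286.03887939453125) (98.95274353027344, 14.008369445800781) [ 0.5069 -0.0245  0.13  ] len 0.0417 deg 153.6
```

```bash
python3 -m pendant '0.6 0 0 -0.005 0 0 0; 0.6 0 0 -0.01 0 0 0; 0.6 0 0 -0.015 0 0 0; 0.6 0 0 -0.02 0 0 0; 0.6 0 0 -0.03 0 0 0; 0.6 0 0 -0.045 0 0 0; 0.6 0 0 -0.07 0 0 0; 0.6 0 0 -0.1 0 0 0; 0.6 0 0 -0.1 0 0 0' 30 >/dev/null
python3 - <<'E'
from m import *
x,R,p,f=wrist("pics/w4.png");print(p,x["grip_width"],x["clock"],R.T@x["wrist_force"])
t=grab_frame("top")["frame"];a=t[195:295,130:320]
cv2.imwrite("pics/l.png",np.vstack([f["frame"],cv2.resize(a,(512,216),interpolation=3)])[:,:,::-1])
E
```

```text
[ 0.51184717 -0.01931441  0.21540293] 0.055063402644091465 12.3 [0.29173954 1.20748679 1.03661411]
```

View pics/l.png

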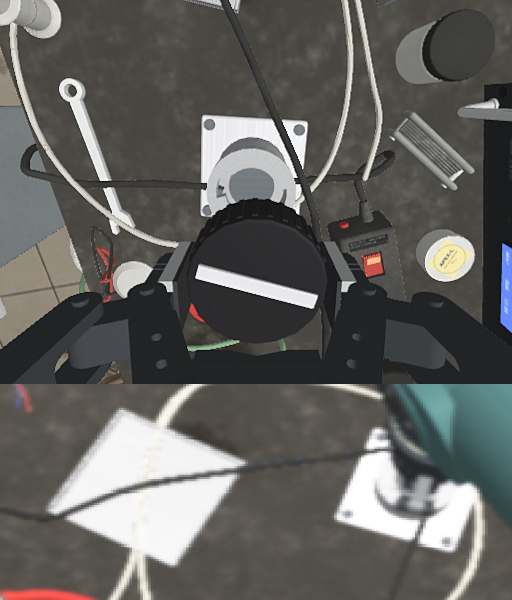

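The cap is out and held level, with its bar at (256,285). The canister is open at (250,185), and the tray's centre is at crop (148,490). I'll move halfway and look at the tray from close by.

```bash
python3 -m pendant '0.6 0.02 -0.006 0 0 0 0; 0.6 0.05 -0.014 0 0 0 0; 0.6 0.08 -0.023 0 0 0 0; 0.6 0.11 -0.032 0 0 0 0; 0.6 0.13 -0.037 0 0 0 0; 0.6 0.13 -0.037 0 0 0 0; 0.6 0.13 -0.037 0 0 0 0' >/dev/null
python3 - <<'E'
from m import *
x,R,p,f=wrist("pics/w5.png");print(p,x["clock"]);c=[.4886,.2140,.003];print(proj(f,c),"d",R.T@(np.array(c)-p))
E
```

```text
[0.49502186 0.11378165 0.2100917 ] 13.1
[232.62864604  71.41940671] d [ 0.09778738 -0.02383476  0.20698179]
```

View pics/w5.png

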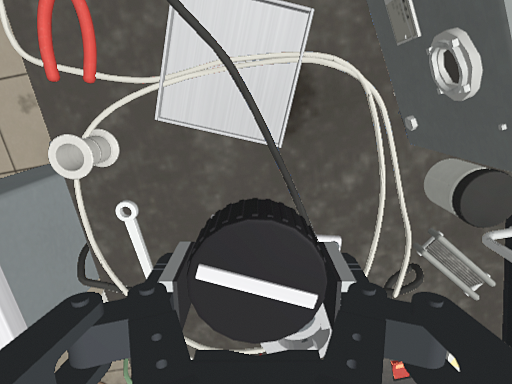

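The tray's corners are at (313,10), (280,146) and (156,118), so its centre is near (235,65). The predicted pixel was (233,71), about 4 mm off, so the tray position holds. I'll go over it and down.

```bash
python3 -m pendant '0.6 0.025 -0.006 0 0 0 0; 0.6 0.05 -0.012 0 0 0 0; 0.6 0.08 -0.018 0.01 0 0 0; 0.6 0.1 -0.024 0.04 0 0 0; 0.6 0.1 -0.024 0.08 0 0 0; 0.6 0.1 -0.024 0.12 0 0 0; 0.6 0.1 -0.024 0.15 0 0 0; 0.6 0.1 -0.024 0.165 0 0 0; 0.6 0.1 -0.024 0.17 0 0 0; 0.6 0.1 -0.024 0.17 0 0 0'
python3 - <<'E'
from m import *
x,R,p,f=wrist();print(R.T@(np.array([.4886,.214,.021])-p),x["qpos"])
E
```

```text
clock: 14.15
eef_pos: [0.4907, 0.2165, 0.041]
eef_rot: [[0.181, 0.983, 0.0], [0.983, -0.181, -0.0], [-0.0, 0.0, -1.0]]
wrist_force: [-0.6, 0.6, -1.8]
grip_width: 0.055
finger_force: 33.9
[-0.00278251 -0.00161714  0.01998396] [-0.10814873  0.71626278 -0.54456387  2.1305505   0.78439917  0.50277202
 -1.4372444 ]
```

Next, a slow descent with force checks.

```bash
python3 -m pendant '0.6 -0.003 -0.001 0.004 0 0 0; 0.6 -0.003 -0.001 0.008 0 0 0; 0.6 -0.003 -0.001 0.012 0 0 0; 0.6 -0.003 -0.001 0.015 0 0 0; 0.6 -0.003 -0.001 0.017 0 0 0; 0.6 -0.003 -0.001 0.017 0 0 0' | grep -E 'pos|force'; python3 -m pendant '0.6 0 0 0.0005 0 0 0; 0.6 0 0 0.001 0 0 0; 0.6 0 0 0.0015 0 0 0; 0.6 0 0 0.0015 0 0 0' | grep -E 'pos|force'
```

```text
eef_pos: [0.4886, 0.2142, 0.0237]
wrist_force: [-0.1, -0.1, -1.7]
finger_force: 33.9
eef_pos: [0.4887, 0.2142, 0.0225]
wrist_force: [-0.7, 0.3, -0.5]
finger_force: 33.9
```

```bash
python3 -m pendant '0.6 0 0 0.0005 0 0 0; 0.6 0 0 0.001 0 0 0; 0.6 0 0 0.001 0 0 0' | grep -E 'pos|force'
```

```text
eef_pos: [0.4887, 0.2142, 0.0214]
wrist_force: [-0.3, -0.3, -1.1]
finger_force: 33.9
```

```bash
for i in 1; do python3 -m pendant '0.6 0 0 0.0004 0 0 0; 0.6 0 0 0.0008 0 0 0; 0.6 0 0 0.0008 0 0 0' | grep -E 'pos|wrist_force';  python3 -c "
from h import *
print(state()['wrist_force'])"; done
```

```text
eef_pos: [0.4887, 0.2142, 0.0212]
wrist_force: [-1.6, -1.2, 5.0]
[-1.62904491 -1.21052542  4.99624408]
```

Contact is felt at 5 N, at the expected height. I'll release, go straight up and look.

```bash
python3 -m pendant '0.4 0 0 0 0 0 0; 0.25 0 0 0 0 0 0; 0.1 0 0 0 0 0 0; 0.05 0 0 0 0 0 0; 0.05 0 0 0 0 0 0; 0.05 0 0 -0.01 0 0 0; 0.05 0 0 -0.03 0 0 0; 0.05 0 0 -0.06 0 0 0; 0.05 0 0 -0.1 0 0 0; 0.05 0 0 -0.14 0 0 0' 20 | grep -E 'clock|pos|force|width'; python3 -m pendant '0.05 0 0 -0.03 0 0 0; 0.05 0 0 -0.05 0 0 0; 0.05 0 0 -0.05 0 0 0;0.05 0 0 -0.05 0 0 0' >/dev/null
python3 - <<'E'
from m import *
x,R,p,f=wrist("pics/w6.png");print(p,x["clock"],x["joint_vel"].round(3));bar(f,.049,[.4886,.214,.049],60)
E
```

```text
clock: 16.8
eef_pos: [0.4881, 0.214, 0.1623]
wrist_force: [-0.1, -0.2, -0.4]
grip_width: 0.0812
finger_force: 0.0
[0.4886236  0.21384541 0.21111632] 17.2 [-0.012  0.028  0.021  0.02   0.003 -0.001 -0.002]
bar (280.78265380859375, 159.88763427734375) (119.61876678466797, 58.597373962402344) [0.5138 0.2269 0.049 ] len 0.1111 deg 117.4
bar (230.03103637695312, 194.63375854492188) (113.60008239746094, 57.31104278564453) [0.4608 0.2026 0.049 ] len 0.1084 deg 115.6
bar (256.4056396484375, 176.83016967773438) (50.686038970947266, 6.868027210235596) [0.4887 0.2152 0.049 ] len 0.0475 deg 153.4
bar (310.37158203125, 193.7396697998047) (2.0730414390563965, 42.44914245605469) [0.5363 0.1897 0.049 ] len 0.0415 deg 67.2
bar (246.84100341796875, 223.2750701904297) (77.4639663696289, 2.4113292694091797) [0.4711 0.1711 0.049 ] len 0.0758 deg 157.3
```

View pics/w6.png

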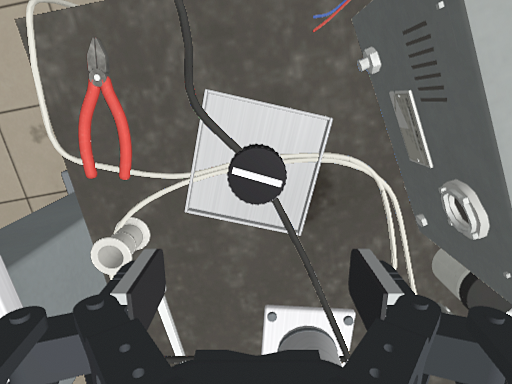

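The cap stands upright at (257,175), near the middle of the tray. Its bar measures 47.5 mm at the height of a seated cap, as it should. The robot is clear, so I'm handing in.

```bash
python3 -c "
from rig import *
print(hand_in())"
```

```text
the job is handed in; nothing more can be done
None
```

I broke the cap loose, turned it to its stop about 93° from the start, lifted it off and set it upright near the middle of the tray; the job is handed in at about 17 s on the robot's clock, and no verdict came back.

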